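# Roll the thumbwheel to set the strap gauge

### The arm

A 7-joint arm with a two-finger parallel gripper is mounted at the origin on a cart in front of the work surface, level with it; the furniture and walls round the work are solid. World frame = base frame: x ahead of the robot, y to its left, z up, the work surface at z = 0. Lengths are in m, angles in rad, forces in N, time in s.
With the tool pointing down it reaches from about 0.35 to 0.9 m from the base axis. Payload 8.1 kg.
Tool frame: the origin (TCP) lies at the very end of the fingers, on their centre line; the grasp point (between the pads) lies hold_point_z behind it (hold_point_z is the distance from the TCP to the grasp point, in m); z points along the fingers, y is the line along which they close (so a half turn about z gives the same grasp; the last joint's range is limited). The gripper opens to 92 mm and grips with 3 to 60 N. Pads are 19 mm wide; open, the fingers measure 130 mm over their backs; the gripper's body (75 mm by 190 mm) begins 47 mm behind the grasp point.
Start: joints at [-1.259, 0.434, 0.025, 1.573, -0.012, 1.134, -0.075], TCP at [0.252, 0.572, 0.227] pointing down, gripper open.
Joint ranges: [-2.62, 2.62], [-0.44, 2.09], [-1.27, 1.32], [0.08, 2.57], [-1.32, 4.46], [0.12, 2], [-2.74, 2.74]. Speed limits (rad/s): [2.22, 2.22, 3.01, 3.01, 3.14, 3.14, 3.14].

### API

Orientations are given as [roll, pitch, yaw] about the fixed x, y, z axes, in that order (R = Rz(yaw) Ry(pitch) Rx(roll)).
In Python, from cell import state, grab_frame, job_done, spot_in, outline_of, landmark_of, hold_point_z gives the robot as it stands.
- The arm moves only by the tool step_arm, never from a script. Its argument "plan" is a list that holds one entry, the list of rows, each a list of 7 numbers: the turn, a rotation vector about the world's x, y, z in degrees, then the shift along the world's x, y, z in mm, then the opening, from 0 (shut) to 1 (fully open). In form: [[[rx, ry, rz, x, y, z, fingers], ...]]. A call has 1 to 12 rows; each row is the pose to reach, as a shift and turn from the pose commanded when the call began; what a row does not reach only later rows make up. A row lasts 1/8 s, in which the tool goes at most 62.5 mm and 10.7 degrees, less where a joint would pass 70% of its speed; a pose out of reach is approached as far as the arm can. A call with a gripper value outside its range is refused whole. The fingers move at their own pace and stop on an object; the grip force is fixed at half the most. Time passes only in rows, so rows that repeat a pose let the fingers close. It gives the time, the measured TCP pose, the force, the opening and the grip force at its end, in the units of the state.
- state(): the state, without advancing time (a new reading comes with each control period).
- grab_frame(name): name is "side" or "top"; returns a dict with "frame" (480x640x3 uint8, red, green, blue), "fx", "fy", "cx", "cy" (pixels), "distortion" ([k1, k2, p1, p2, k3] as OpenCV has them; the pictures are not rectified), "pose" (4x4, takes a point from camera to world coordinates). Camera axes: x right, y down, z forward; pixel columns grow to the right and rows downward; lengths in m; the calibration is good to about 2 mm. A picture is of the moment at which its call begins. There is no depth.
- job_done(): hands the job in; it is judged then, once.
Trained networks look in a picture, given as the dict that the camera call returned (one of the last four; its "shot" number tells which), for a name from the list of things; names that differ only in an ending like _2 or _b are one class to them, and where a whole thing is asked for, a point or a joint stands for the part that bears it (a point fixed in the world has none). Each returns a list of dicts, best first, with "p" (0 to 1); they miss things now and then, are a little off and sometimes report something else, mostly with a low value. They report only what shows in the picture. A call takes as long as a camera call.
- spot_in(picture, label): "centre" ([row, column] in pixels, amid what is visible of it).
- outline_of(picture, label): "region" (480x640 bool, what is visible of it) and "centre" ([row, column] in pixels, amid what is visible of it).
- landmark_of(picture, label): "centre" ([row, column] in pixels: a listed point, or the origin of a listed thing).
The state is a dict: "clock": time; "q": joint angles; "joint_velocities": joint speeds; "joint_efforts": joint torques, N m; "eef_pos": TCP position; "tool_rot": TCP orientation; "wrist_force": force on the tool from outside, world axes, zero at the start; "ft_torque": the same for the moment, N m; "opening": finger opening in m; "grasp_force": force on a finger pad.
Only numpy, scipy, OpenCV 4.12 (cv2) and the standard library are available. Lean on these libraries where they do the work, as an engineer would, in place of code of your own. Each camera call takes 0.05 s, during which the arm holds its last target. There are 200 camera calls.

### The job

Set the strap-width gauge on the desk: with a fingertip on top of its knurled wheel, roll the wheel stroke by stroke until the jaw has closed to the gauge mark, its pointer exactly opposite the pin of the mark rider. Move the jaw only with the wheel: do not touch the jaw itself or the mark rider. Grasp nothing, leave the small things around the gauge where they are, and take the finger off the wheel at the end.

Things in the scene. Friction and masses are not known exactly. Their poses are not given: they have to be found in the camera images.
- gauge: strap-width gauge: dark wooden board 100 x 280 x 10 mm screwed to the desk, with a grey metal deck on rubber feet above it that carries all the parts. Origin on the desk under the board; own z up, own y the long axis (board: y -150 to +130 mm). Wheel at y = +85 mm, fixed stop (52 x 16 mm, 63 mm high) at y = -126 mm, jaw between them. x, y below are in this frame.
- gauge_wheel: knurled steel wheel, 70 mm diameter, 24 mm wide, upright, axle along the gauge's x; origin at its centre, 65 mm above the desk. Between two cheeks (outer faces x = -23.5, +23.5 mm, tops 73 mm high); its top 27 mm is exposed. Rolling its top towards the jaw (gauge's -y) closes the jaw, 12 mm per radian (1 mm per 2.9 mm of rim); the other way opens it.
- wheel_top (a point): highest point of the unpressed wheel (fixed to the gauge: x = 0, y = +85 mm, 100 mm above the desk). The deck's rubber feet are soft: wheel and deck yield together up to 6 mm downward, starting at about 3 N, then 1.5 N per mm, and spring back. The wheel turns with light friction (about 2 N at the rim) and stays where it is left.
- gauge_jaw: the sliding jaw, an aluminium block 50 x 26 mm, top 67 mm above the desk, with a short rod towards the wheel; it moves along the gauge's -y as it closes, starts fully open and can travel 75 mm. Origin under its leading face, 11 mm above the desk. It must not be touched by the robot.
- jaw_tip (a point): point of the dark conical pointer on the front (-x) side of the jaw, 51 mm above the desk, at x = -36 mm; its y is the reading of the jaw. At the start it is at y = -16 mm (fully open).
- gauge_mark: mark rider, a dark steel block 16 x 16 x 26 mm with a small brass screw, on the bar along the front of the gauge; its origin is under its centre, 11 mm above the desk. It shows where the jaw must go; it must not be touched.
- mark_tip (a point): point of the conical brass pin of the mark rider, which points at the jaw from the front, 51 mm above the desk at x = -38 mm; the jaw is set when jaw_tip and mark_tip have the same y in the gauge's frame. It starts 22 to 44 mm from the jaw's pointer, on the closing side.
- spool_1: bystander: thread spool with dark thread, 35 mm in diameter, 44 mm tall, standing in front of the gauge; origin at its underside
- eraser: bystander: white eraser 18 x 62 x 13 mm, lying in front of the gauge; origin at its underside
- edge_beveler: bystander: small hand tool with a reddish handle, 126 x 21 x 21 mm, lying behind the gauge; origin at its underside

How it is judged:
On the way:
1. the jaw has begun to close (5 mm or more) while a fingertip is on the wheel (y of jaw_tip in the frame of gauge below -0.021 m and contact force between the fingers and gauge_wheel above 0.5 N), for 0.05 s.
At the end, for the whole second after the job is handed in: the jaw's pointer is within 3 mm of the mark rider's pin along the gauge, the jaw is at rest and nothing touches the wheel (y of jaw_tip in the frame of gauge below -0.021 m and y of jaw_tip in the frame of mark_tip between -0.003 and 0.003 m and linear speed of gauge_jaw below 0.003 m/s and contact force between anything else and gauge_wheel below 0.1 N).
It fails at once if the robot touches the jaw itself (contact force between any of the arm, the fingers and gauge_jaw above 1 N).
It fails at once if the robot touches the mark rider (contact force between any of the arm, the fingers and gauge_mark above 1 N).
It fails at once if the spool is moved by more than 15 mm or lifted (distance of spool_1 from where it was at the start of the episode above 0.015 m).
It fails at once if the eraser is moved by more than 15 mm or lifted (distance of eraser from where it was at the start of the episode above 0.015 m).
It fails at once if the hand tool is moved by more than 15 mm or lifted (distance of edge_beveler from where it was at the start of the episode above 0.015 m).
It also fails if it takes over 45 s, if anything falls off the work surface, if the arm or the gripper's body presses on something with over 40 N, if the wrist force passes 120 N, or if a joint passes its speed limit or range.

## Working session

There is one attempt and no reset: what is moved stays moved. The work goes in short steps, Python scripts to look and compute and a tool call to move; the robot and the scene stay as the last step left them, time stands still between calls to the robot, and variables do not carry over. Pictures are saved under pics/ and viewed, at most 10 in all, crops included, and the job is handed in when it is done.

Besides the shell and the picture viewer there is one more tool, called by a JSON object that holds its "fn" and its "kwargs". step_arm: Moves the arm, as the interface text tells. Its arguments: {"type":"object","properties":{"plan":{"type":"array","items":{"type":"array","items":{"type":"array","items":{"type":"number"}}}}},"required":["plan"]}

```bash
mkdir -p pics; cat > h.py <<'E'
import numpy as np, cv2
from cell import *
def ray(f,rc):
    K=np.array([[f['fx'],0,f['cx']],[0,f['fy'],f['cy']],[0,0,1]])
    u=cv2.undistortPoints(np.array([[[rc[1],rc[0]]]],float),K,np.array(f['distortion'],float))[0,0]
    P=np.array(f['pose']); d=P[:3,:3]@np.array([u[0],u[1],1.]); return P[:3,3],d/np.linalg.norm(d)
def onz(f,rc,z):
    o,d=ray(f,rc); return o+d*(z-o[2])/d[2]
def tri(rs):
    A=sum(np.eye(3)-np.outer(d,d) for o,d in rs); b=sum((np.eye(3)-np.outer(d,d))@o for o,d in rs)
    return np.linalg.solve(A,b)
E
python3 - <<'E'
from h import *
print(state()); print(hold_point_z)
Z=dict(gauge=0,gauge_wheel=.065,wheel_top=.1,jaw_tip=.051,mark_tip=.051,gauge_jaw=.011,gauge_mark=.011,spool_1=0,eraser=0,edge_beveler=0)
F={n:grab_frame(n) for n in('top','side')}
for n,f in F.items():
    cv2.imwrite(f'pics/{n}0.png',f['frame'][:,:,::-1])
    print(n,np.round(f['pose'],3).tolist(),f['fx'])
for l,z in Z.items():
    r=[]
    for n,f in F.items():
        q=landmark_of(f,l)
        if q: print(l,n,round(q[0]['p'],2),np.round(q[0]['centre'],1),np.round(onz(f,q[0]['centre'],z),4)); r.append(ray(f,q[0]['centre']))
    if len(r)>1: print('  tri',np.round(tri(r),4))
E
```

```text
{'clock': 0.0, 'q': array([-1.25862115,  0.43522174,  0.02496409,  1.57406784, -0.01162597,
        1.13398478, -0.07508073]), 'joint_velocities': array([-0.00108121, -0.00027193, -0.00013331,  0.0021187 , -0.00047126,
        0.0010965 ,  0.0002644 ]), 'joint_efforts': array([ 2.49044597e-04, -6.67844653e+01,  9.84877758e-01, -3.14481604e+01,
       -6.05762657e-02,  4.26957000e-02,  1.82357335e-04]), 'eef_pos': array([0.25170485, 0.57153646, 0.22595694]), 'tool_rot': array([-3.14006018e+00,  1.12779743e-04,  2.72676439e+00]), 'wrist_force': array([-0.32518201, -0.20131938,  0.47099212]), 'ft_torque': array([-0.004799  ,  0.01729142,  0.02654756]), 'grasp_force': 0.0, 'opening': 0.0919131223014571}
0.0188
top [[0.001, -0.996, 0.085, 0.46], [-1.0, 0.001, 0.017, -0.08], [-0.017, -0.085, -0.996, 0.955], [0.0, 0.0, 0.0, 1.0]] 525.7874766010402
side [[-0.906, -0.215, 0.365, 0.208], [-0.423, 0.503, -0.754, 0.572], [-0.022, -0.837, -0.546, 0.552], [0.0, 0.0, 0.0, 1.0]] 481.53808321006574
gauge top 0.8 [273.4 358.9] [ 0.4791 -0.1346  0.    ]
gauge side 0.67 [255.3 351.9] [ 0.4803 -0.1447  0
[... 686 characters left out ...]
54  0.011]
gauge_jaw side 0.84 [248.7 353.7] [ 0.4798 -0.1524  0.011 ]
  tri [ 0.4808 -0.1542  0.0095]
gauge_mark top 0.49 [300.7 387.3] [ 0.4305 -0.1841  0.011 ]
gauge_mark side 0.69 [248.  376.3] [ 0.44  -0.172  0.011]
  tri [ 0.4364 -0.1825  0.0054]
spool_1 top 0.59 [338.5 360.4] [ 0.3629 -0.1366  0.    ]
spool_1 side 0.61 [272.9 411.3] [ 0.3583 -0.1362  0.    ]
  tri [ 0.3607 -0.1373 -0.0016]
eraser top 0.69 [332.9 307. ] [ 0.3726 -0.041   0.    ]
eraser side 0.78 [299.7 382.5] [ 0.3833 -0.0435  0.    ]
  tri [ 0.3774 -0.0396  0.0052]
edge_beveler top 0.9 [227.6 393.6] [ 0.5623 -0.1982  0.    ]
edge_beveler side 0.79 [234.3 324.9] [ 0.5596 -0.1922  0.    ]
  tri [ 0.5628 -0.1988 -0.0048]
```

```bash
python3 - <<'E'
import cv2,numpy as np
a=cv2.imread('pics/top0.png')[215:335,280:440]; b=cv2.imread('pics/side0.png')[200:320,290:450]
c=np.vstack([cv2.resize(a,(800,600),interpolation=2)])
cv2.imwrite('pics/ctop.png',c); cv2.imwrite('pics/cside.png',cv2.resize(b,(800,600),interpolation=2))
E
```

```text
(no output)
```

View pics/ctop.png

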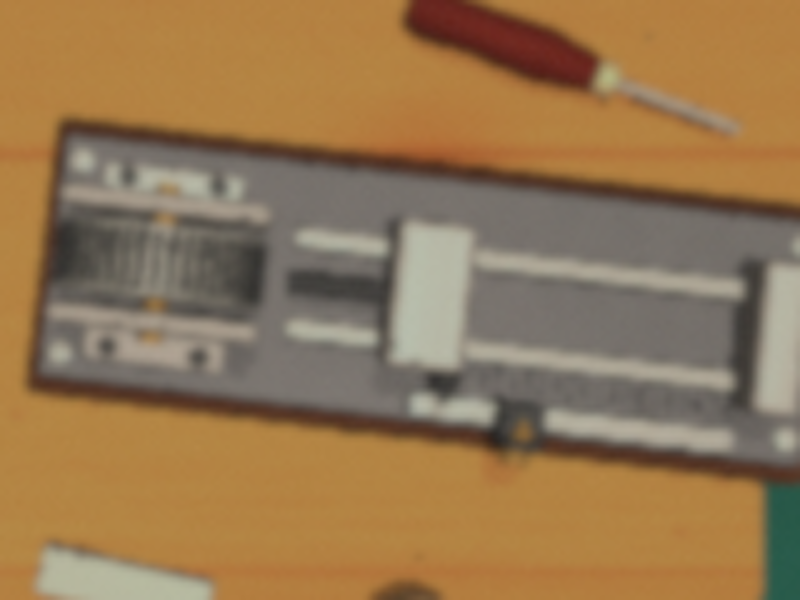

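View pics/cside.png

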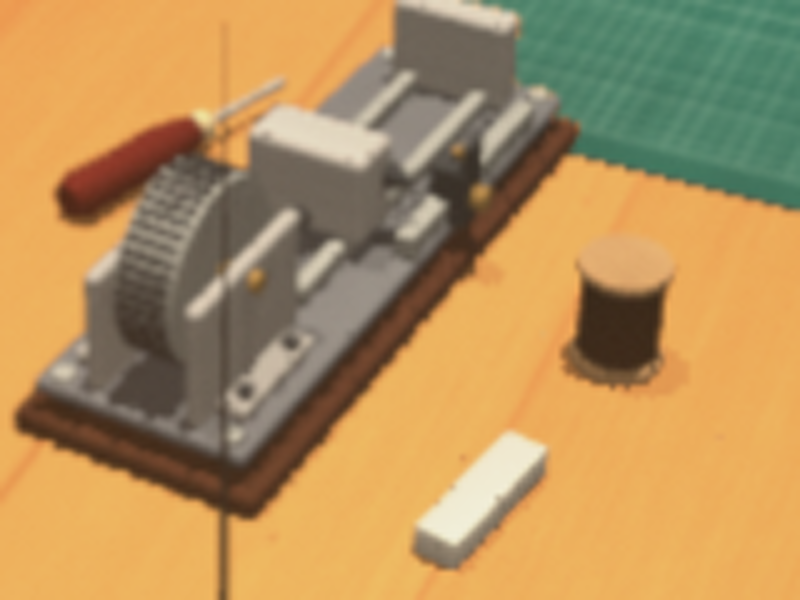

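The top crop shows the wheel top near (258,160), the jaw pointer tip near (390,442) and the rider with its brass at (428,522). The side crop shows the same parts, plus a thin dark vertical line at crop column 222, so I'm checking the full frame.

View pics/side0.png

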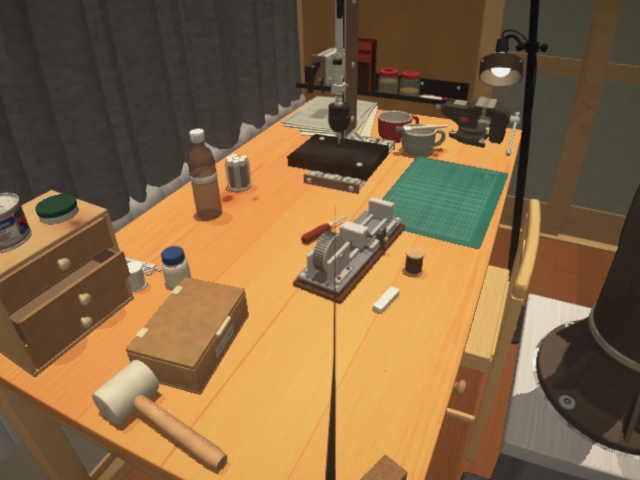

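{"fn": "step_arm", "kwargs": {"plan": [[[0, 0, 0, 0, 0, 0, 0], [0, 0, 0, 0, 0, 0, 0]]]}}

```text
clock: 1.35
eef_pos: [0.2519, 0.572, 0.2267]
tool_rot: [3.142, 0.0, 2.727]
wrist_force: [-0.3, -0.1, 0.0]
opening: 0.0763
grasp_force: 0.0
```

{"fn": "step_arm", "kwargs": {"plan": [[[0, 0, 2, 22, -55, 0, 0], [0, 0, 4, 43, -110, 0, 0], [0, 0, 6, 65, -165, 0, 0], [0, 0, 8, 87, -220, 0, 0], [0, 0, 10, 109, -275, 0, 0], [0, 0, 12, 130, -330, 0, 0], [0, 0, 14, 152, -385, 0, 0], [0, 0, 16, 174, -440, 0, 0], [0, 0, 17, 196, -495, 0, 0], [0, 0, 17, 217, -550, -20, 0], [0, 0, 17, 239, -608, -40, 0], [0, 0, 17, 239, -608, -60, 0]]]}}

```text
clock: 2.85
eef_pos: [0.4922, -0.0411, 0.1666]
tool_rot: [-3.14, 0.002, 3.016]
wrist_force: [-0.5, 0.5, -0.5]
opening: 0.0
grasp_force: 0.0
```

```bash
python3 - <<'E'
from h import *
s=state();print(s['clock'],s['eef_pos'],s['tool_rot'],s['wrist_force'],s['opening'])
F={n:grab_frame(n) for n in('top','side')}
for n,f in F.items():
    print(n,np.round(f['pose'][:3,3],3))
r=[]
c=[cv2.resize(F['side']['frame'][180:300,290:450],(800,600),interpolation=2)]
cv2.imwrite('pics/s1.png',c[0][:,:,::-1])
for l in('wheel_top','gauge_jaw','jaw_tip','mark_tip','gauge_mark'):
  for n,f in F.items():
    q=landmark_of(f,l)
    if q:print(l,n,round(q[0]['p'],2),q[0]['centre'],np.round(onz(f,q[0]['centre'],{'wheel_top':.1,'gauge_jaw':.011,'gauge_mark':.011}.get(l,.051)),4))
E
```

```text
2.85 [ 0.49217768 -0.04109718  0.1666024 ] [-3.13984934e+00  2.20113159e-03  3.01629376e+00] [-0.5216425   0.47963829 -0.50025465] 4.5939818827176685e-05
top [ 0.46  -0.08   0.955]
side [0.208 0.572 0.552]
wheel_top top 0.48 [298.4, 383.0] [ 0.4369 -0.1674  0.1   ]
wheel_top side 0.86 [237.1, 331.4] [ 0.4823 -0.0503  0.1   ]
gauge_jaw top 0.41 [274.2, 369.4] [ 0.4775 -0.1527  0.011 ]
gauge_jaw side 0.75 [248.7, 353.6] [ 0.4799 -0.1523  0.011 ]
jaw_tip top 0.41 [295.0, 368.3] [ 0.4413 -0.1475  0.051 ]
jaw_tip side 0.57 [237.7, 373.2] [ 0.4392 -0.1466  0.051 ]
mark_tip top 0.53 [298.8, 383.2] [ 0.4349 -0.1728  0.051 ]
mark_tip side 0.7 [229.6, 381.8] [ 0.4334 -0.1796  0.051 ]
gauge_mark top 0.64 [300.9, 383.3] [ 0.4301 -0.177   0.011 ]
gauge_mark side 0.64 [247.3, 377.1] [ 0.4393 -0.1749  0.011 ]
```

View pics/s1.png

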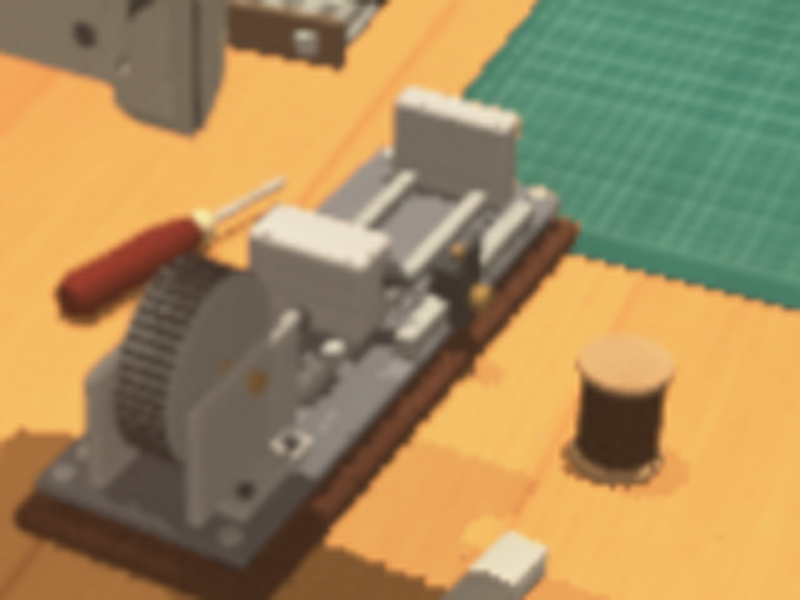

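The fingertip (crop (130,190)) hangs above the near side of the wheel, pointing down and clear of everything.

{"fn": "step_arm", "kwargs": {"plan": [[[0, 0, 0, -3, 0, -30, 0], [0, 0, 0, -3, 0, -50, 0], [0, 0, 0, -3, 0, -60, 0], [0, 0, 0, -3, 0, -66, 0], [0, 0, 0, -3, 0, -69, 0], [0, 0, 0, -3, 0, -69, 0]]]}}

```text
clock: 4.2
eef_pos: [0.4882, -0.036, 0.0982]
tool_rot: [3.141, 0.001, 3.023]
wrist_force: [-1.1, -0.7, 3.9]
opening: 0.0003
grasp_force: 1.7
```

{"fn": "step_arm", "kwargs": {"plan": [[[0, 0, 0, 0, 0, -2, 0], [0, 0, 0, -0.5, -5, -2, 0], [0, 0, 0, -1, -10, -2, 0], [0, 0, 0, -1.5, -15, -2, 0], [0, 0, 0, -2.2, -20, -2, 0], [0, 0, 0, -2.8, -25, -2, 0], [0, 0, 0, -2.8, -25, -2, 0]]]}}

```text
clock: 5.08
eef_pos: [0.4853, -0.0615, 0.0963]
tool_rot: [3.142, 0.001, 3.023]
wrist_force: [-2.6, -1.0, 7.7]
opening: 0.0006
grasp_force: 3.5
```

```bash
cat > m.py <<'E'
from h import *
import sys
F={n:grab_frame(n) for n in('top','side')}
s=state();print(s['clock'],s['eef_pos'],s['wrist_force'])
yg=np.array([.11,.994,0]); 
for l,z in(('gauge_jaw',.011),('jaw_tip',.051),('mark_tip',.051),('gauge_mark',.011)):
  for n,f in F.items():
    q=landmark_of(f,l)
    for k in q[:1]: P=onz(f,k['centre'],z);print(l,n,round(k['p'],2),np.round(k['centre'],1),np.round(P,4),'along',round(P@yg*1000,1))
for n,f in F.items(): cv2.imwrite(f'pics/{n}_{sys.argv[1]}.png',f['frame'][:,:,::-1])
E
python3 m.py a
```

```text
5.175 [ 0.48530389 -0.061581    0.09631471] [-2.0274434  -2.23509295  6.65667819]
gauge_jaw side 0.93 [246.8 354.3] [ 0.4811 -0.1589  0.011 ] along -105.0
jaw_tip side 0.8 [237.3 374. ] [ 0.4383 -0.1485  0.051 ] along -99.4
mark_tip side 0.5 [232.3 383. ] [ 0.4283 -0.1714  0.051 ] along -123.3
gauge_mark top 0.56 [300.9 385. ] [ 0.4301 -0.18    0.011 ] along -131.6
gauge_mark side 0.44 [248.4 381. ] [ 0.4311 -0.1743  0.011 ] along -125.8
```

{"fn": "step_arm", "kwargs": {"plan": [[[0, 0, 0, -0.6, -6, 0, 0], [0, 0, 0, -0.6, -6, 12, 0], [0, 0, 0, 1, 10, 15, 0], [0, 0, 0, 2.8, 25, 8, 0], [0, 0, 0, 2.8, 25, 0, 0], [0, 0, 0, 2.2, 20, 0, 0], [0, 0, 0, 1.6, 15, 0, 0], [0, 0, 0, 1.1, 10, 0, 0], [0, 0, 0, 0.5, 5, 0, 0], [0, 0, 0, 0, 0, 0, 0], [0, 0, 0, -0.6, -5, 0, 0], [0, 0, 0, -0.6, -5, 15, 0]]]}}

```text
clock: 7.08
eef_pos: [0.4833, -0.0666, 0.11]
tool_rot: [-3.141, -0.003, 3.022]
wrist_force: [0.2, -0.9, 0.6]
opening: 0.0003
grasp_force: 0.0
```

```bash
python3 m.py b; python3 - <<'E'
import cv2
a=cv2.imread('pics/side_b.png')[200:290,310:430]
cv2.imwrite('pics/sb.png',cv2.resize(a,(800,600),interpolation=2))
E
```

```text
7.175 [ 0.48512356 -0.06619879  0.11182639] [ 0.03990788 -0.50903751 -0.11316403]
gauge_jaw side 0.83 [242.9 361.5] [ 0.4728 -0.1772  0.011 ] along -124.1
jaw_tip side 0.95 [229.1 377.8] [ 0.4411 -0.1782  0.051 ] along -128.7
mark_tip top 0.43 [299.  384.6] [ 0.4346 -0.1752  0.051 ] along -126.3
mark_tip side 0.41 [228.4 380.3] [ 0.4374 -0.1825  0.051 ] along -133.3
gauge_mark top 0.61 [297.7 387. ] [ 0.4358 -0.1836  0.011 ] along -134.6
gauge_mark side 0.46 [248.5 379.4] [ 0.4339 -0.1727  0.011 ] along -124.0
```

View pics/sb.png

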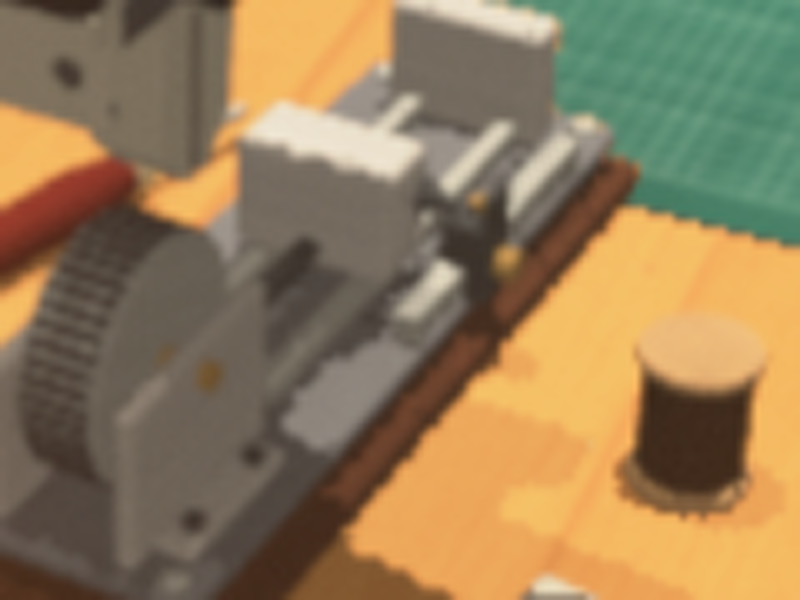

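The jaw (crop (210,330)) is now close to the rider (brass at (200,480)). I'm clearing the arm to get the top view.

{"fn": "step_arm", "kwargs": {"plan": [[[0, 0, 0, 0, 50, 30, 0], [0, 0, 0, 0, 110, 60, 0], [0, 0, 0, 0, 170, 60, 0], [0, 0, 0, 0, 220, 60, 0], [0, 0, 0, 0, 220, 60, 0]]]}}

```text
clock: 8.2
eef_pos: [0.4839, 0.159, 0.1705]
tool_rot: [3.14, -0.0, 3.031]
wrist_force: [0.2, -0.0, 0.7]
opening: 0.0003
grasp_force: 0.0
```

```bash
python3 m.py c; python3 - <<'E'
import cv2,numpy as np
a=cv2.imread('pics/top_c.png')[255:315,340:420]
b=cv2.imread('pics/side_c.png')[200:260,340:420]
cv2.imwrite('pics/tc.png',np.hstack([cv2.resize(x,(400,300),interpolation=2) for x in(a,b)]))
cv2.imwrite('pics/tc.png',np.vstack([cv2.resize(x,None,fx=5,fy=5,interpolation=2) for x in(a,b)]))
E
```

```text
8.3 [0.48423163 0.15404154 0.17043298] [-0.95333426 -0.22344459  0.01056357]
gauge_jaw top 0.64 [276.4 385.4] [ 0.4736 -0.1812  0.011 ] along -128.0
gauge_jaw side 0.87 [241.1 359.5] [ 0.4788 -0.1816  0.011 ] along -127.8
jaw_tip top 0.9 [297.9 381.4] [ 0.4364 -0.1697  0.051 ] along -120.7
jaw_tip side 0.86 [231.5 379.3] [ 0.4357 -0.1713  0.051 ] along -122.4
mark_tip top 0.52 [299.3 383.5] [ 0.4341 -0.1733  0.051 ] along -124.5
mark_tip side 0.16 [237.4 330.5] [ 0.5131 -0.1161  0.051 ] along -59.0
gauge_mark top 0.62 [229.4 393.6] [ 0.5579 -0.1968  0.011 ] along -134.2
gauge_mark side 0.44 [248.  379.9] [ 0.4335 -0.1748  0.011 ] along -126.0
```

View pics/tc.png

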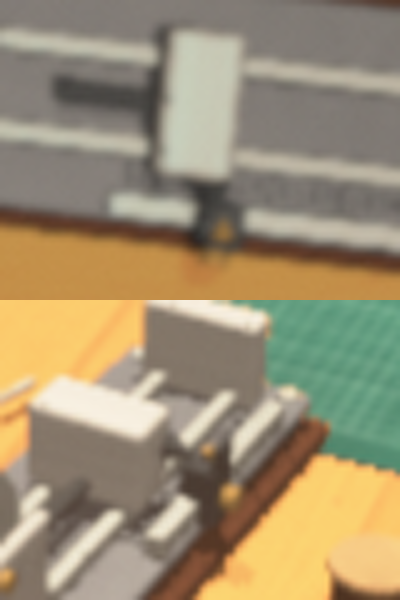

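The top half shows the jaw pointer at crop (190,205) and the brass pin at (232,222), so a few mm remain. The side half shows the pin brass at (450,208) and the screw at (495,230). I'm refining with brass centroids.

```bash
python3 - <<'E'
from h import *
yg=np.array([.115,.9934,0])
F={n:grab_frame(n) for n in('top','side')}
R=[]
for n,(r0,r1,c0,c1) in(('top',(297,305,379,389)),('side',(226,235,377,387))):
    f=F[n];a=f['frame'][r0:r1,c0:c1].astype(float)
    w=a[:,:,0]-a[:,:,2]; print(n);print(w.astype(int))
    w=np.clip(w-25,0,None)
    if n=='top': w[6:]=0
    if n=='side': w[7:]=0
    rr,cc=np.mgrid[r0:r1,c0:c1]; p=((w*rr).sum()/w.sum(),(w*cc).sum()/w.sum())
    P=onz(f,p,.051);print(p,P,P@yg*1000);R.append(ray(f,p))
    for l in('jaw_tip','mark_tip'):
        q=landmark_of(f,l)
        if q: Q=onz(f,q[0]['centre'],.051);print(l,q[0]['p'],q[0]['centre'],Q,Q@yg*1000)
T=tri(R);print('pin',T,T@yg*1000)
a=cv2.imread('pics/top0.png')
print(F['top']['frame'][292:306,374:392].astype(int).sum(2)//3)
E
```

```text
top
[[13  7  5  6  8 10  9  8  8 11]
 [ 9  6  6  8 15 24 20 11  8 13]
 [ 8  6  7 14 32 46 38 21 10 12]
 [ 6  5 10 24 49 68 58 33 13 10]
 [ 6  5 14 34 62 79 70 43 18 11]
 [ 7  7 16 36 59 71 66 42 20 15]
 [18 12 16 26 36 43 39 25 17 24]
 [44 37 34 39 40 34 27 24 28 38]]
(np.float64(300.9110629067245), np.float64(384.1648590021692)) [ 0.43135935 -0.17437857  0.051     ] -123.6213484801507
jaw_tip 0.7 [298.2, 383.6] [ 0.43594304 -0.17346787  0.051     ] -122.18952833773044
mark_tip 0.4 [297.8, 384.7] [ 0.43662358 -0.1753436   0.051     ] -123.97462457215882
side
[[30 30 33 31 26 22 20 19 19 21]
 [31 32 31 27 25 22 20 19 19 26]
 [33 31 26 29 41 39 26 19 20 29]
 [26 25 27 60 82 64 33 21 22 30]
 [20 21 24 62 90 69 33 23 23 28]
 [22 20 21 32 53 47 30 24 24 30]
 [20 20 19 21 27 29 26 24 24 28]
 [21 20 20 20 20 22 25 24 25 24]
 [23 22 21 21 21 22 23 24 24 23]]
(np.float64(229.30705394190872), np.float64(381.0311203319502)) [ 0.43510504 -0.17997354  0.051     ] -128.74863249105255
jaw_tip 0.69 [256.2, 351.1] [ 0.45548316 -0.07549381  0.051     ] -22.614991598539355
mark_tip 0.48 [229.6, 380.9] 
[... 469 characters left out ...]
 78  85  99 120 132 135]
 [189 189 188 177 147  99  67  63  70  75  78  79  79  83 106 142 163 168]
 [172 174 178 168 135  90  64  67  75  81  87  87  83  87 114 155 179 185]
 [132 140 148 142 114  79  67  74  80  86  95  95  86  88 115 156 179 185]
 [ 90  97 102  98  80  64  66  76  82  92 102 100  89  87 109 141 162 169]
 [ 68  68  65  59  49  51  63  73  82  95 104 102  91  81  87 108 122 129]
 [ 65  62  57  48  43  46  53  64  76  90  98  96  83  73  69  75  82  89]
 [ 78  73  65  55  49  45  50  61  71  80  83  80  72  66  63  63  65  69]
 [104  97  88  75  63  57  61  70  80  84  81  76  73  72  68  66  66  65]
 [128 124 116 102  92  83  82  90 100 103  95  89  91  93  88  83  81  77]]
```

```bash
python3 - <<'E'
from h import *
a=cv2.imread('pics/top0.png');b=cv2.imread('pics/top_c.png')
print(a[286:299,360:378].astype(int).sum(2)//3)
t=cv2.cvtColor(a,6)[255:292,352:378]; 
# jaw top patch, upsampled match
U=8;up=lambda x:cv2.resize(x,None,fx=U,fy=U,interpolation=cv2.INTER_CUBIC)
r0,c0=257,356;T=up(cv2.cvtColor(a,6)[r0:290,c0:376]);S=up(cv2.cvtColor(b,6)[250:300,350:410])
m=cv2.matchTemplate(S,T,cv2.TM_CCOEFF_NORMED);_,v,_,l=cv2.minMaxLoc(m)
dc,dr=l[0]/U+350-c0,l[1]/U+250-r0;print(v,dr,dc)
f=grab_frame('top')
P=onz(f,(273,366),.067);Q=onz(f,(273+dr,366+dc),.067);print('jaw moved',(Q-P)*1000,np.linalg.norm(Q-P)*1000)
E
```

```text
[[169 168 165 165 169 174 175 175 175 175 172 157 138 138 147 151 154 154]
 [146 145 140 142 152 161 164 165 168 168 164 150 130 119 119 120 124 124]
 [116 116 115 118 125 131 133 137 140 143 143 131 118 108 103 105 105 105]
 [103 105 106 107 102  95  90  93  97 102 102  98 100 101 103 103 100 101]
 [101 103 104 100  93  75  61  58  63  69  69  76  90 101 106 104  99 100]
 [102 101 103 102  94  76  56  53  58  59  62  74  94 106 110 106 101 104]
 [102 101 102 103  98  83  68  60  59  60  66  83 100 108 112 110 105 106]
 [104 104 114 124 124 116 102  84  72  71  82  96 107 114 118 116 112 109]
 [107 113 139 156 159 152 136 114  94  98 113 123 129 133 136 133 124 114]
 [108 119 149 169 173 169 156 135 126 135 150 158 160 161 162 158 147 133]
 [107 118 147 168 173 170 161 151 152 160 169 174 175 174 174 171 166 157]
 [103 112 136 152 156 155 150 151 158 166 171 174 173 173 172 173 171 162]
 [ 88  93 104 112 115 117 119 127 138 148 154 156 156 155 157 159 162 153]]
0.9936472773551941 1.625 13.875
jaw moved [ -2.70964423 -23.25191963   0.        ] 23.40927034500241
```

Measured from the top view, the jaw has moved 23.4 mm of about 28 mm, so 4.5 mm remains. That is about 13 mm of rim.

{"fn": "step_arm", "kwargs": {"plan": [[[0, 0, 0, 1, -60, 0, 0], [0, 0, 0, 2, -120, 0, 0], [0, 0, 0, 4, -180, -20, 0], [0, 0, 0, 4, -199, -50, 0], [0, 0, 0, 4, -199, -64, 0], [0, 0, 0, 4, -199, -75, 0], [0, 0, 0, 3.5, -203, -75, 0], [0, 0, 0, 3, -207, -75, 0], [0, 0, 0, 2.6, -211, -75, 0], [0, 0, 0, 2.6, -211, -75, 0], [0, 0, 0, 2.6, -211, -60, 0], [0, 0, 0, 2.6, -211, -40, 0]]]}}

```text
clock: 10.55
eef_pos: [0.4874, -0.0558, 0.1317]
tool_rot: [3.141, -0.0, 3.025]
wrist_force: [-0.6, -0.7, 0.7]
opening: 0.0003
grasp_force: 0.0
```

{"fn": "step_arm", "kwargs": {"plan": [[[0, 0, 0, 0, 60, 20, 0], [0, 0, 0, 0, 120, 40, 0], [0, 0, 0, 0, 180, 40, 0], [0, 0, 0, 0, 211, 40, 0], [0, 0, 0, 0, 211, 40, 0]]]}}

```text
clock: 11.18
eef_pos: [0.4867, 0.1583, 0.1716]
tool_rot: [3.14, 0.001, 3.03]
wrist_force: [0.1, -0.2, 0.9]
opening: 0.0005
grasp_force: 0.0
```

```bash
python3 m.py d; python3 - <<'E'
from h import *
a=cv2.imread('pics/top0.png');b=cv2.imread('pics/top_d.png')
U=8;up=lambda x:cv2.resize(x,None,fx=U,fy=U,interpolation=cv2.INTER_CUBIC)
r0,c0=257,356;T=up(cv2.cvtColor(a,6)[r0:290,c0:376]);S=up(cv2.cvtColor(b,6)[250:300,350:410])
m=cv2.matchTemplate(S,T,cv2.TM_CCOEFF_NORMED);_,v,_,l=cv2.minMaxLoc(m)
dc,dr=l[0]/U+350-c0,l[1]/U+250-r0
f=grab_frame('top')
P=onz(f,(273,366),.067);Q=onz(f,(273+dr,366+dc),.067);print('jaw moved',v,np.linalg.norm(Q-P)*1000)
s=cv2.imread('pics/side_d.png')[210:260,350:410];t=b[265:315,350:410]
cv2.imwrite('pics/d.png',cv2.resize(np.hstack([t,s]),(800,333),interpolation=2))
E
```

```text
11.275 [0.48703576 0.15442081 0.17132381] [-0.27864321 -0.27724908 -0.45959784]
gauge_jaw top 0.86 [272.7 384.5] [ 0.4802 -0.1797  0.011 ] along -125.8
gauge_jaw side 0.76 [241.2 361.5] [ 0.475  -0.1828  0.011 ] along -129.5
jaw_tip top 0.7 [295.8 383.5] [ 0.44   -0.1733  0.051 ] along -123.9
jaw_tip side 0.86 [231.3 379.8] [ 0.435  -0.1724  0.051 ] along -123.5
mark_tip top 0.55 [297.3 381.8] [ 0.4375 -0.1704  0.051 ] along -121.3
mark_tip side 0.68 [229.8 381.6] [ 0.4335 -0.1787  0.051 ] along -130.0
gauge_mark side 0.61 [245.9 378. ] [ 0.4393 -0.1801  0.011 ] along -130.7
jaw moved 0.9938368201255798 26.78253835502512
```

View pics/d.png

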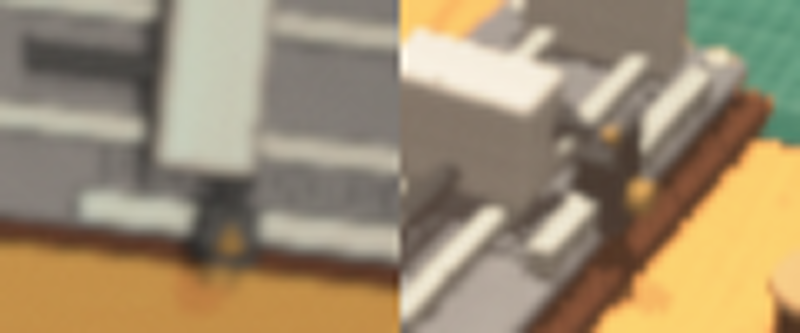

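The top half shows the pointer (190,226) about 2 mm short of the pin (237,230) once the gauge's tilt is allowed for. The jaw has moved 26.8 mm against an estimated 28.4 mm. The last stroke lost about 2 mm of rim, so I'm commanding one more short stroke of 6.5 mm.

{"fn": "step_arm", "kwargs": {"plan": [[[0, 0, 0, 0, -60, 0, 0], [0, 0, 0, 0, -120, 0, 0], [0, 0, 0, 1, -180, -20, 0], [0, 0, 0, 1, -201, -50, 0], [0, 0, 0, 1, -201, -64, 0], [0, 0, 0, 1, -201, -75, 0], [0, 0, 0, 0.6, -204.5, -75, 0], [0, 0, 0, 0.3, -207.5, -75, 0], [0, 0, 0, 0.3, -207.5, -75, 0], [0, 0, 0, 0.3, -207.5, -60, 0], [0, 0, 0, 0.3, -207.5, -40, 0]]]}}

```text
clock: 13.1
eef_pos: [0.4876, -0.0524, 0.1317]
tool_rot: [3.141, -0.0, 3.025]
wrist_force: [-0.3, 0.3, -0.3]
opening: 0.0002
grasp_force: 0.0
```

{"fn": "step_arm", "kwargs": {"plan": [[[0, 0, 0, 0, 60, 20, 0], [0, 0, 0, 0, 120, 40, 0], [0, 0, 0, 0, 180, 40, 0], [0, 0, 0, 0, 207.5, 40, 0], [0, 0, 0, 0, 207.5, 40, 0]]]}}

```text
clock: 13.72
eef_pos: [0.4871, 0.1578, 0.1716]
tool_rot: [3.14, 0.001, 3.029]
wrist_force: [-0.2, -0.0, 0.4]
opening: 0.0005
grasp_force: 0.0
```

```bash
python3 m.py e; python3 - <<'E'
from h import *
a=cv2.imread('pics/top0.png');b=cv2.imread('pics/top_e.png')
U=8;up=lambda x:cv2.resize(x,None,fx=U,fy=U,interpolation=cv2.INTER_CUBIC)
r0,c0=257,356;T=up(cv2.cvtColor(a,6)[r0:290,c0:376]);S=up(cv2.cvtColor(b,6)[250:300,350:410])
m=cv2.matchTemplate(S,T,cv2.TM_CCOEFF_NORMED);_,v,_,l=cv2.minMaxLoc(m)
dc,dr=l[0]/U+350-c0,l[1]/U+250-r0
f=grab_frame('top')
P=onz(f,(273,366),.067);Q=onz(f,(273+dr,366+dc),.067);print('jaw moved',v,np.linalg.norm(Q-P)*1000)
t=b[282:307,368:400];s=cv2.imread('pics/side_e.png')[215:240,365:397]
o=a[280:305,352:384]
cv2.imwrite('pics/e.png',cv2.resize(np.hstack([o,t,s]),(800,208),interpolation=2))
E
```

```text
13.825 [0.48740716 0.15412811 0.17131886] [ 0.25106257 -0.47581757 -0.03389427]
gauge_jaw top 0.87 [274.  388.1] [ 0.4778 -0.1861  0.011 ] along -132.4
gauge_jaw side 0.68 [242.2 360.2] [ 0.4761 -0.1785  0.011 ] along -125.0
jaw_tip top 0.74 [300.6 386.3] [ 0.4319 -0.178   0.051 ] along -129.4
jaw_tip side 0.6 [229.1 378.4] [ 0.44   -0.1787  0.051 ] along -129.2
mark_tip top 0.67 [299.9 382.4] [ 0.4331 -0.1714  0.051 ] along -122.7
mark_tip side 0.43 [227.1 381.2] [ 0.4373 -0.1876  0.051 ] along -138.4
gauge_mark top 0.39 [298.5 382.9] [ 0.4344 -0.1764  0.011 ] along -127.5
gauge_mark side 0.55 [242.3 376.9] [ 0.4454 -0.1912  0.011 ] along -141.1
jaw moved 0.9922347068786621 28.260847363164824
```

View pics/e.png

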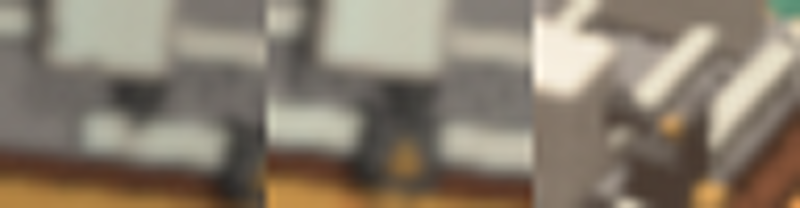

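In the new crops the pin (155,405) and the pointer column (about (95,411)) line up along the gauge's x axis to within about 1 mm. The finger is off the wheel, so I'm handing in.

```bash
python3 -c "
from cell import *
print(job_done())"
```

```text
the job is handed in; nothing more can be done
None
```

I rolled the jaw closed about 28.3 mm with the wheel alone. From the camera images its pointer is about 1 mm from the rider's pin, with a measuring uncertainty of about 1.5 mm. The finger is off the wheel and the job is handed in at about 14 s; no verdict came back.

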